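# Pack the bail-arm carrier

### The arm

A 6-joint arm with a two-finger parallel gripper is mounted at the origin on a cart in front of the work surface, level with it; the furniture and walls round the work are solid. World frame = base frame: x ahead of the robot, y to its left, z up, the work surface at z = 0. Lengths are in m, angles in rad, forces in N, time in s.
With the tool pointing down it reaches from about 0.375 to 0.9 m from the base axis. Payload 3.1 kg.
Tool frame: the origin (TCP) lies between the finger pads; the fingertips stand 22 mm ahead of it and the grasp point (between the pads) lies 3 mm ahead of it; z points along the fingers, y is the direction in which the jaws open and shut (so a half turn about z gives the same grasp; the last joint's range is limited). The gripper opens to 87 mm and grips with 3 to 60 N. Pads are 19 mm wide; open, the fingers measure 117 mm over their backs; the gripper's body (75 mm by 190 mm) begins 51 mm behind the grasp point.
Start: joints at [1.091, 0.527, 1.433, -0, 1.181, -0.178], TCP at [0.185, 0.597, 0.245] pointing down, gripper open.
Joint ranges: [-3.08, 3.08], [-0.75, 2.2], [0.22, 2.44], [-1.43, 4.57], [0, 2.65], [-2.85, 2.85]. Speed limits (rad/s): [2.79, 2.79, 3.14, 3.14, 3.14, 3.14].

### API

Orientations are given as a unit quaternion [x, y, z, w].
In Python, from rig import get_obs, camera, get_calibration, hand_in, search_frame gives the robot as it stands.
- The arm moves only by the shell command python3 -m jog 'ROWS' [FORCE]. ROWS is JSON, a list of rows, each an object with "grip": the closure in counts, from 0 (fully open) to 255 (shut); "travel": the shift along the world's x, y, z in cm, a list of three; "twist": the turn about the world's z in degrees. A call has 1 to 8 rows; each row shifts and turns the commanded pose from where the row before left it; what a row does not reach is not made up. A row lasts 1/10 s, in which the tool goes at most 50 mm and 8.59 degrees, less where a joint would pass 70% of its speed; a pose out of reach is approached as far as the arm can. A call is refused whole if a number of a shift passes 5 or a number of a turn 8.59, either way. A call with a gripper value outside its range is refused whole. The fingers move at their own pace and stop on an object; FORCE is the grip in N (left out, the last holds). Time passes only in rows, so rows that do not move let the fingers close. It gives the time, the measured TCP pose, the force and the opening at its end, in the units of the state.
- get_obs(): the state, without advancing time (a new reading comes with each control period).
- camera(name): name is "side" or "top" or "wrist"; returns the picture (480x640x3 uint8, red, green, blue); there is no depth.
- get_calibration(name): a dict with "fx", "fy", "cx", "cy" (pixels), "R" (3x3) and "t" (3): a world point X has camera coordinates R X + t; the wrist camera has in their place "T_tool_cam" (4x4, takes a point from camera to tool coordinates, whose origin is the TCP and whose axes are the flange's). Camera axes: x right, y down, z forward; pixel columns grow to the right and rows downward; lengths in m; the calibration is good to about 2 mm. A picture is of the moment at which its call begins: read the wrist's pose just before it. get_calibration takes no time and is no camera call.
- hand_in(): hands the job in, once; it reports no verdict.
Trained networks look in the newest picture that a camera, given by its name, has taken for a name from the list of things; names that differ only in an ending like _2 or _b are one class to them, and where a whole thing is asked for, a point or a joint stands for the part that bears it (a point fixed in the world has none). Each returns a list of dicts, best first, with "p" (0 to 1); they miss things now and then, are a little off and sometimes report something else, mostly with a low value. They report only what shows in the picture. A call takes as long as a camera call.
- search_frame(target, camera): "at" ([x, y, z] in m, in world coordinates, good to about 4 mm: the middle of the surface that is visible of it).
The state is a dict: "time": time; "q": joint angles; "joint_velocities": joint speeds; "joint_torque": joint torques, N m; "position": TCP position; "tool_rot": TCP orientation; "ft_force": force on the tool from outside, world axes, zero at the start; "moment": the same for the moment, N m; "grip_width": finger opening in m.
Only numpy, scipy, OpenCV 4.12 (cv2) and the standard library are available. Lean on these libraries where they do the work, as an engineer would, in place of code of your own. Each camera call takes 0.05 s, during which the arm holds its last target. There are 200 camera calls.

### The job

Pack the small steel carrier in this order: first stand the rubber bung on its floor, wide end up as it is now, then swing both bail arms in until they lie flat over the mouth, set the large tray centred and square across the two arms, put the small tray flat inside the large one, and last stand the black-capped vial in the small tray. Let go of each thing before going on to the next, never tip the vial over, and leave the cork ring and the tape roll where they are.

Things in the scene. Friction and masses are not known exactly. Their poses are not given: they have to be found in the camera images.
- tote: Carrier: open steel box, fixed, 100 (x) x 100 (y) x 40 mm high, walls and floor 3 mm thick; corner lugs rise to z = 54 mm. Origin: centre of the underside, z up; y points from the right to the left bail. With both bails in, their bars lie along x at y = -20 and +20 mm; the bar tops, z = 52 mm, carry the large tray, its long side along this x.
- bail_left (a joint): Angle of the bail arm on the carrier's +y side: U of dark steel rod 8 mm thick, hinge line along carrier x at y = +46, z = 48 mm. 0 = flat inward over the mouth (stop), pi/2 upright; starts swung out, 2.45 to 2.7 (stop 2.75). Cross bar 84 mm long, along x, its centre at x = 0, y = 46 - 26 cos(q), z = 48 + 26 sin(q) mm. Light friction, 0.02 N m: stays where left.
- bail_right (a joint): Angle of the like bail arm on the carrier's -y side, its mirror image: hinge at y = -46, z = 48 mm; bar centre at carrier x = 0, y = -46 + 26 cos(q), z = 48 + 26 sin(q) mm. 0 = flat inward over the mouth, 2.45 to 2.7 at the start, same friction.
- bung: Red-brown rubber bung, tapered: 33 mm across at the top, about 25 at the foot, 28 mm high, about 30 g. It stands on its narrow foot. Origin: centre of the underside, z up.
- tray_large: Large shallow aluminium tray, 86 (x) x 66 (y) x 18 mm high, walls and floor 3 mm thick (inside 80 x 60 mm), about 100 g. Origin: centre of the underside, z up. Grasp across its 66 mm.
- tray_small: Small deeper white plastic tray, 60 (x) x 46 (y) x 32 mm high, walls and floor 3 mm thick (inside 54 x 40 mm), about 70 g. Origin: centre of the underside, z up. Grasp across its 46 mm; it goes into the large tray with the long sides parallel.
- vial: Glass vial with black screw cap, 24 mm diameter, 48 mm high, standing upright. Origin: centre of the underside, z up.
- cork_ring: Bystander: brown cork flask ring lying flat, 90 mm across, 29 mm high, on the worktop beyond the left bail. Origin: centre of the underside. Leave it alone. A green clamp hangs 0.49 m over the worktop just in front of it, and steel rods cross behind the work 0.34 and 0.52 m up at world x = 0.58: come from the front and keep the wrist clear of them.
- tape_roll: Bystander: roll of pale tape lying flat, 86 mm across, 24 mm high, on the right, beyond the white-lidded bath. Origin: centre of the underside. Leave it alone.

How it is judged:
On the way, in this order (a step that is already met when the one before it is completed fails the run):
1. the bung stands on the carrier's floor, released, with both bail arms still swung out (x of bung in the frame of tote between -0.035 and 0.035 m and y of bung in the frame of tote between -0.045 and 0.045 m and z of bung in the frame of tote between -0.002 and 0.009 m and angle between bung's own z axis and vertical below 0.2 rad and contact force between the fingers and bung below 0.05 N and value of joint each of bail_left, bail_right above 1.2 rad), for 0.2 s.
2. both bail arms lie flat over the mouth, the bung below them (x of bung in the frame of tote between -0.035 and 0.035 m and y of bung in the frame of tote between -0.045 and 0.045 m and z of bung in the frame of tote between -0.002 and 0.009 m and angle between bung's own z axis and vertical below 0.2 rad and value of joint each of bail_left, bail_right below 0.12 rad), for 0.2 s.
3. the large tray lies centred across both arms, released (all of step 2 and x of tray_large in the frame of tote between -0.015 and 0.015 m and y of tray_large in the frame of tote between -0.012 and 0.012 m and z of tray_large in the frame of tote between 0.047 and 0.058 m and angle between tray_large's own z axis and vertical below 0.1 rad and angle between the x axis of tray_large and the x axis of tote, either way round below 0.25 rad and contact force between the fingers and tray_large below 0.05 N), for 0.2 s.
4. the small tray lies flat inside the large one, released (value of joint each of bail_left, bail_right below 0.12 rad and x of tray_large in the frame of tote between -0.015 and 0.015 m and y of tray_large in the frame of tote between -0.012 and 0.012 m and z of tray_large in the frame of tote between 0.047 and 0.058 m and angle between tray_large's own z axis and vertical below 0.1 rad and angle between the x axis of tray_large and the x axis of tote, either way round below 0.25 rad and x of tray_small in the frame of tray_large between -0.015 and 0.015 m and y of tray_small in the frame of tray_large between -0.012 and 0.012 m and z of tray_small in the frame of tray_large between -0.001 and 0.007 m and angle between tray_small's own z axis and vertical below 0.12 rad and contact force between the fingers and tray_small below 0.05 N), for 0.2 s.
5. the vial stands in the small tray, released (value of joint each of bail_left, bail_right below 0.12 rad and x of tray_large in the frame of tote between -0.015 and 0.015 m and y of tray_large in the frame of tote between -0.012 and 0.012 m and z of tray_large in the frame of tote between 0.047 and 0.058 m and angle between tray_large's own z axis and vertical below 0.1 rad and angle between the x axis of tray_large and the x axis of tote, either way round below 0.25 rad and x of tray_small in the frame of tray_large between -0.015 and 0.015 m and y of tray_small in the frame of tray_large between -0.012 and 0.012 m and z of tray_small in the frame of tray_large between -0.001 and 0.007 m and angle between tray_small's own z axis and vertical below 0.12 rad and x of vial in the frame of tray_small between -0.02 and 0.02 m and y of vial in the frame of tray_small between -0.015 and 0.015 m and z of vial in the frame of tray_small between -0.001 and 0.007 m and angle between vial's own z axis and vertical below 0.15 rad and contact force between the fingers and vial below 0.05 N), for 0.2 s.
At the end, for the whole second after the job is handed in: Bung upright on the carrier floor; both arms within 0.12 rad of flat; large tray level on them, within 15 mm (x) and 12 mm (y) of the carrier centre, square to 0.25 rad; small tray flat on the large one's floor; vial upright on the small one's floor; all released, at rest (all of step 5 and x of bung in the frame of tote between -0.035 and 0.035 m and y of bung in the frame of tote between -0.045 and 0.045 m and z of bung in the frame of tote between -0.002 and 0.009 m and angle between bung's own z axis and vertical below 0.2 rad and linear speed of each of bung, tray_large, tray_small, vial below 0.02 m/s and angular speed of each of bung, tray_large, tray_small, vial below 0.2 rad/s and contact force between the fingers and bung below 0.05 N and contact force between the fingers and tray_large below 0.05 N and contact force between the fingers and tray_small below 0.05 N); the robot touches nothing.
It fails at once if the cork ring was shifted more than 30 mm (distance of cork_ring from where it was at the start of the episode above 0.03 m).
It fails at once if the tape roll was shifted more than 30 mm (distance of tape_roll from where it was at the start of the episode above 0.03 m).
It fails at once if the vial was tipped over (more than 0.9 rad) (angle between vial's own z axis and vertical above 0.9 rad).
It also fails if it takes over 128 s, if anything falls off the work surface, if the arm or the gripper's body presses on something with over 40 N, if the wrist force passes 120 N, or if a joint passes its speed limit or range.

## Working session

There is one attempt and no reset: what is moved stays moved. The work goes in short steps, Python scripts to look and compute and a shell command to move; the robot and the scene stay as the last step left them, time stands still between calls to the robot, and variables do not carry over. Pictures are saved under pics/ and viewed, about 12 in all and at most 16, crops included, and the job is handed in when it is done.

```bash
ls; mkdir -p pics
cat > h.py <<'E'
import numpy as np, cv2
from rig import get_obs, camera, get_calibration, search_frame
from scipy.spatial.transform import Rotation as Rn
def snap(n,f=None):
    im=camera(n)
    if f: cv2.imwrite('pics/'+f+'.png',im[:,:,::-1])
    return im
def cal(n):
    c=get_calibration(n)
    if 'R' in c: R,t=np.array(c['R']),np.array(c['t'])
    else:
        o=get_obs();T=np.eye(4);T[:3,:3]=Rn.from_quat(o['tool_rot']).as_matrix();T[:3,3]=o['position']
        W=np.linalg.inv(T@np.array(c['T_tool_cam']));R,t=W[:3,:3],W[:3,3]
    return np.array([[c['fx'],0,c['cx']],[0,c['fy'],c['cy']],[0,0,1]]),R,t
def proj(n,X):
    K,R,t=cal(n);p=(np.atleast_2d(X)@R.T+t)@K.T;return p[:,:2]/p[:,2:]
def onplane(n,uv,z):
    K,R,t=cal(n);uv=np.atleast_2d(uv);d=np.c_[uv,np.ones(len(uv))]@np.linalg.inv(K).T@R;c=-R.T@t
    return c+d*((z-c[2])/d[:,2])[:,None]
E
python3 - <<'E'
from h import *
o=get_obs();print(o)
for n in ['side','top']:
    snap(n,n+'0');K,R,t=cal(n);print(n,-R.T@t,K[0,0],R.round(2).tolist())
    for k in ['tote','bail_left','bail_right','bung','tray_large','tray_small','vial','cork_ring','tape_roll']:
        print(k,[(np.round(d['at'],3).tolist(),round(d['p'],2)) for d in search_frame(k,n)[:2]])
E
```

```text
pics
{'time': 0.0, 'q': array([ 1.09152047e+00,  5.28443838e-01,  1.43389036e+00, -2.78410919e-05,
        1.18139525e+00, -1.78502923e-01]), 'joint_velocities': array([ 9.12603690e-04, -6.42581387e-04,  3.72354064e-05,  4.84630483e-04,
        3.04250444e-04, -2.31534407e-04]), 'joint_torque': array([ 3.62709193e-05, -4.40045214e+01, -1.76591223e+01,  6.31630886e-02,
        5.81114867e-02, -1.72414275e-04]), 'position': array([0.18482326, 0.59633451, 0.2435891 ]), 'tool_rot': array([ 1.49814926e-01,  9.88713480e-01, -1.01528730e-03, -3.32899962e-04]), 'ft_force': array([ 0.17113761, -0.71835382,  0.79640474]), 'moment': array([-0.00016785, -0.03263531, -0.0132847 ]), 'grip_width': 0.08658123644576828}
side [0.47725622 1.52313726 1.14294661] 615.6770451430903 [[-1.0, 0.03, -0.0], [0.02, 0.59, -0.81], [-0.02, -0.81, -0.59]]
tote [([0.469, 0.251, 0.019], 0.88), ([0.519, 0.513, 0.025], 0.15)]
bail_left [([0.456, 0.346, 0.061], 0.67)]
bail_right [([0.473, 0.213, 0.067], 0.64)]
bung []
tray_large [([0.323, 0.28, 0.007], 0.88)]
tray_small [([0.466, 0.102, 0.021], 0.89)]
vial [([0.398, 0.365, 0.033], 0.55)]
cork_ring []
tape_roll []
top [0.12919606 0.08446634 1.58443546] 513.3824458561087 [[0.01, -1.0, 0.02], [-0.98, -0.02, -0.2], [0.2, -0.01, -0.98]]
tote [([0.472, 0.282, 0.003], 0.78)]
bail_left []
bail_right [([0.461, 0.212, 0.067], 0.58)]
bung [([0.325, 0.281, 0.005], 0.61)]
tray_large [([0.323, 0.284, 0.002], 0.94), ([0.473, 0.28, 0.001], 0.63)]
tray_small []
vial [([0.389, 0.344, 0.048], 0.43)]
cork_ring [([0.518, 0.502, 0.026], 0.68)]
tape_roll [([0.567, -0.373, 0.023], 0.59)]
```

View pics/side0.png

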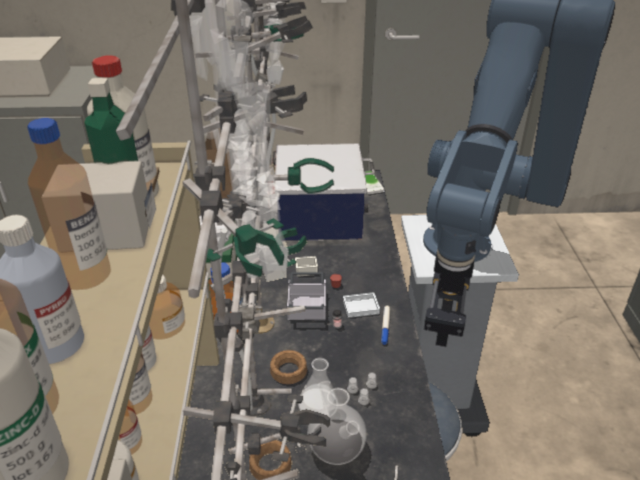

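View pics/top0.png

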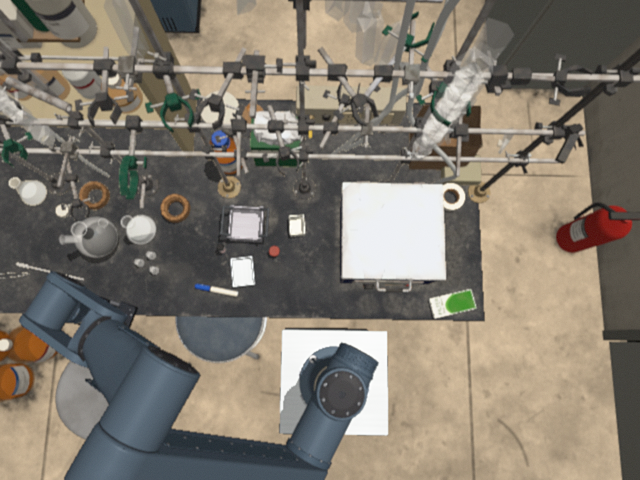

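```bash
python3 -m jog '[{"grip":0,"travel":[2,-4.4,0.6],"twist":2.2},{"grip":0,"travel":[2,-4.4,0.6],"twist":2.2},{"grip":0,"travel":[2,-4.4,0.6],"twist":2.2},{"grip":0,"travel":[2,-4.4,0.6],"twist":2.2},{"grip":0,"travel":[2,-4.4,0.6],"twist":2.2},{"grip":0,"travel":[2,-4.4,0.6],"twist":2.2},{"grip":0,"travel":[2,-4.4,0.6],"twist":2.2},{"grip":0,"travel":[2,-4.4,0.6],"twist":2.2}]' 20
python3 -m jog '[{"grip":0,"travel":[2,0,1],"twist":0},{"grip":0,"travel":[0,0,0],"twist":0},{"grip":0,"travel":[0,0,0],"twist":0}]'
python3 - <<'E'
from h import *
print(np.round(get_calibration('wrist')['T_tool_cam'],3).tolist())
snap('wrist','w1');o=get_obs();print(o['position'],Rn.from_quat(o['tool_rot']).as_matrix()[:,1],o['ft_force'])
for k in ['tote','bail_left','bail_right','bung','tray_large','tray_small','vial']:
        print(k,[(np.round(d['at'],3).tolist(),round(d['p'],2)) for d in search_frame(k,'wrist')[:2]])
E
```

```text
time: 1.8
position: [0.3457, 0.2432, 0.2931]
tool_rot: [-0.004, 1.0, 0.0, 0.001]
ft_force: [0.9, 0.7, 0.2]
grip_width: 0.0869
time: 2.1
position: [0.3648, 0.245, 0.3025]
tool_rot: [-0.003, 1.0, 0.0, -0.0]
ft_force: [-0.1, 0.4, -0.2]
grip_width: 0.0871
[[-0.0, -0.965, -0.261, 0.071], [1.0, -0.0, -0.0, 0.0], [0.0, -0.261, 0.965, -0.141], [0.0, 0.0, 0.0, 1.0]]
[0.36391222 0.24523958 0.30210162] [-7.11778620e-03  9.99974656e-01 -1.54872937e-04] [-0.25509483  0.41203433 -0.47301115]
tote [([0.458, 0.282, 0.002], 0.69)]
bail_left [([0.432, 0.342, 0.065], 0.76), ([0.492, 0.469, 0.016], 0.27)]
bail_right [([0.437, 0.214, 0.064], 0.88)]
bung [([0.386, 0.184, 0.027], 0.7)]
tray_large [([0.318, 0.284, 0.004], 0.68), ([0.388, 0.347, 0.046], 0.46)]
tray_small [([0.454, 0.132, 0.019], 0.73)]
vial [([0.39, 0.347, 0.047], 0.97)]
```

View pics/w1.png

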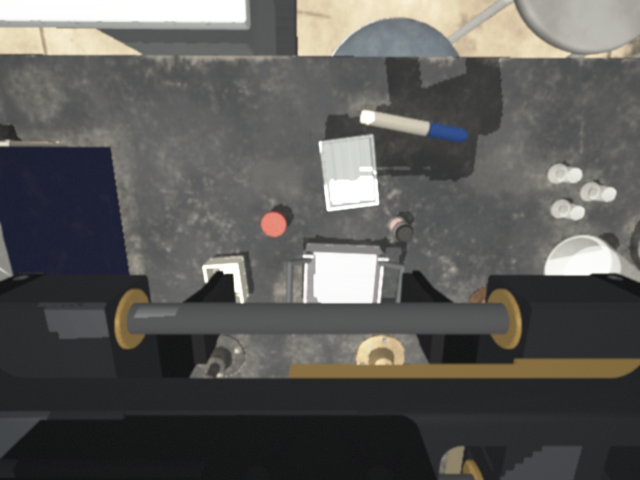

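```bash
python3 -m jog '[{"grip":0,"travel":[4,0,1],"twist":0},{"grip":0,"travel":[4,0,1],"twist":0},{"grip":0,"travel":[0,0,0],"twist":0},{"grip":0,"travel":[0,0,0],"twist":0}]'
python3 - <<'E'
from h import *
im=snap('wrist','w2');o=get_obs();print(o['position'],Rn.from_quat(o['tool_rot']).as_matrix()[:,1],o['ft_force'])
for k in ['tote','bail_left','bail_right','bung','tray_large','tray_small','vial']:
        print(k,[(np.round(d['at'],3).tolist(),round(d['p'],2)) for d in search_frame(k,'wrist')[:2]])
cv2.imwrite('pics/w2c.png',cv2.resize(im[20:320,150:550,::-1],(800,600)))
E
```

```text
time: 2.9
position: [0.4452, 0.245, 0.3222]
tool_rot: [-0.003, 1.0, -0.0, -0.001]
ft_force: [-0.7, 0.2, 0.4]
grip_width: 0.0871
[0.44404918 0.24486249 0.32186104] [-6.50433153e-03  9.99978721e-01 -5.01189808e-04] [-0.21834541  0.16070849 -0.37587983]
tote [([0.475, 0.282, 0.002], 0.68)]
bail_left [([0.466, 0.345, 0.063], 0.65)]
bail_right [([0.463, 0.215, 0.062], 0.8)]
bung [([0.386, 0.186, 0.026], 0.66)]
tray_large [([0.317, 0.287, 0.004], 0.93)]
tray_small [([0.47, 0.119, 0.007], 0.67)]
vial [([0.393, 0.346, 0.049], 0.9)]
```

View pics/w2c.png

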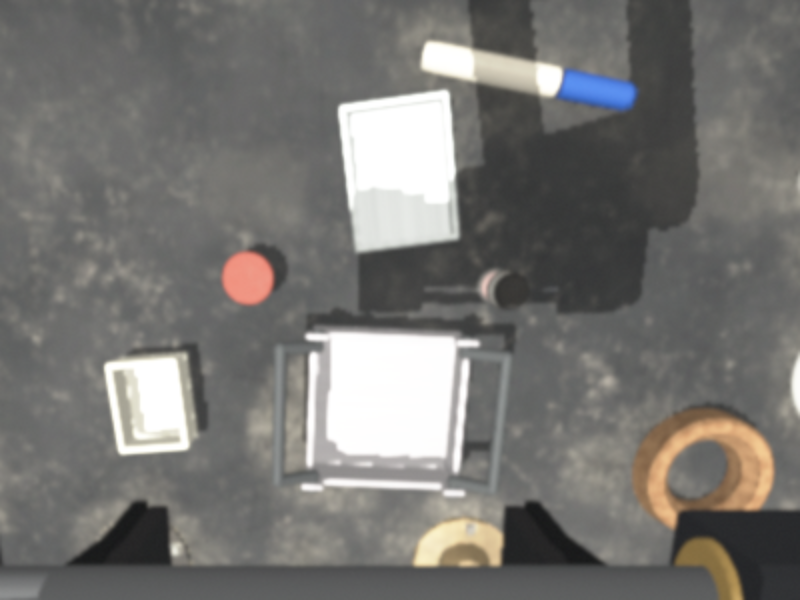

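```bash
cat >> h.py <<'E'
def sz(P): # rect corners TL,TR,BR,BL -> centre, edges, yaw of TL-BL
    P=np.array(P)[:,:2];e=[np.linalg.norm(P[i]-P[(i+1)%4]) for i in range(4)]
    v=(P[3]-P[0])+(P[2]-P[1]);return P.mean(0).round(4),np.round(e,4),round(float(np.degrees(np.arctan2(v[1],v[0]))),1)
E
python3 - <<'E'
from h import *
f=lambda L:np.array(L)/2+[150,20]
on=lambda L,z:onplane('wrist',f(L),z)
print('tote',sz(on([(315,338),(470,343),(455,492),(312,487)],.054)))
print('floor',sz(on([(329,330),(458,333),(443,488),(322,482)],.04)))
print('bung',on([(249,277)],.028)); print('vial',on([(511,289)],.048))
L=[(340,104),(447,91),(459,239),(355,251)];S=[(105,363),(184,352),(191,447),(119,455)]
print('large',sz(on(L,.018)));print('small',sz(on(S,.032)))
print('bails',on([(281,349),(280,482)],.064),on([(505,357),(492,489)],.064))
# triangulate with w1 pose
c=get_calibration('wrist');K,R2,t2=cal('wrist')
T=np.eye(4);T[:3,:3]=Rn.from_quat([-.0035,1,0,0]).as_matrix();T[:3,3]=[.3639,.2452,.3021]
W=np.linalg.inv(T@np.array(c['T_tool_cam']))
P1=K@W[:3];P2=K@np.c_[R2,t2]
a=np.array([(274,224),(402,231),(320,142),(374,136),(379,204),(327,211)],float).T
b=f([(249,277),(511,289)]+L).T
X=cv2.triangulatePoints(P1,P2,a,b);print((X[:3]/X[3]).T.round(4))
E
```

```text
tote (array([0.4699, 0.2784]), array([0.0948, 0.0966, 0.0929, 0.0962]), -1.8)
floor (array([0.4688, 0.2794]), array([0.0813, 0.1034, 0.0812, 0.101 ]), -2.4)
bung [[0.3853319 0.1899514 0.028    ]]
vial [[0.39080934 0.35152485 0.048     ]]
large (array([0.322 , 0.2848]), array([0.0652, 0.0867, 0.0669, 0.0867]), 7.4)
small (array([0.468 , 0.1227]), array([0.0522, 0.0639, 0.0492, 0.0625]), 2.5)
bails [[0.42609296 0.21248945 0.064     ]
 [0.51000614 0.21063697 0.064     ]] [[0.42999059 0.34681452 0.064     ]
 [0.5137689  0.34471183 0.064     ]]
[[0.3853 0.1899 0.0279]
 [0.3912 0.3527 0.0372]
 [0.2847 0.2472 0.0274]
 [0.2775 0.3108 0.0284]
 [0.361  0.3245 0.0142]
 [0.369  0.2572 0.0233]]
```

```bash
python3 -m jog '[{"grip":0,"travel":[-0.8,-0.8,-2],"twist":0},{"grip":0,"travel":[-1,-1,-3],"twist":0},{"grip":0,"travel":[-1,-1,-3],"twist":0},{"grip":0,"travel":[-1,-1,-3],"twist":0},{"grip":0,"travel":[-1,-1,-3],"twist":0},{"grip":0,"travel":[-1,-0.7,-3],"twist":0},{"grip":0,"travel":[0,0,-2],"twist":0},{"grip":0,"travel":[0,0,0],"twist":0}]'
```

```text
time: 4.1
position: [0.3853, 0.1894, 0.1308]
tool_rot: [-0.003, 1.0, -0.001, -0.003]
ft_force: [0.5, -0.6, 0.2]
grip_width: 0.0871
```

```bash
python3 -m jog '[{"grip":0,"travel":[0,0,-3],"twist":0},{"grip":0,"travel":[0,0,-3],"twist":0},{"grip":0,"travel":[0,0,-2.2],"twist":0},{"grip":0,"travel":[0,0,-2],"twist":0},{"grip":255,"travel":[0,0,0],"twist":0},{"grip":255,"travel":[0,0,0],"twist":0},{"grip":255,"travel":[0,0,0],"twist":0},{"grip":255,"travel":[0,0,0],"twist":0}]' 15
python3 -m jog '[{"grip":255,"travel":[0,0,0],"twist":0},{"grip":255,"travel":[0,0,0],"twist":0},{"grip":255,"travel":[0,0,0],"twist":0},{"grip":255,"travel":[0,0,0],"twist":0}]'
```

```text
time: 4.9
position: [0.388, 0.1902, 0.0317]
tool_rot: [-0.003, 1.0, 0.0, 0.001]
ft_force: [-1.1, 0.4, 0.5]
grip_width: 0.0632
time: 5.3
position: [0.3872, 0.1899, 0.0307]
tool_rot: [-0.003, 1.0, 0.0, 0.0]
ft_force: [0.2, -0.7, 0.4]
grip_width: 0.031
```

```bash
python3 -m jog '[{"grip":255,"travel":[0,0,1],"twist":0},{"grip":255,"travel":[0,0,3],"twist":0},{"grip":255,"travel":[0,0,3],"twist":0},{"grip":255,"travel":[0.4,0.9,3],"twist":0},{"grip":255,"travel":[2,2,0],"twist":0},{"grip":255,"travel":[2,2,0],"twist":0},{"grip":255,"travel":[2,2,0],"twist":0},{"grip":255,"travel":[2,2,0],"twist":0}]'
python3 -m jog '[{"grip":255,"travel":[0,0,0],"twist":0},{"grip":255,"travel":[0,0,-3],"twist":0},{"grip":255,"travel":[0,0,-3],"twist":0},{"grip":255,"travel":[0,0,-2],"twist":0},{"grip":255,"travel":[0,0,-1],"twist":0},{"grip":255,"travel":[0,0,0],"twist":0}]'
```

```text
time: 6.1
position: [0.4714, 0.2797, 0.1314]
tool_rot: [-0.003, 1.0, -0.0, 0.0]
ft_force: [0.2, 0.4, -0.3]
grip_width: 0.0308
time: 6.7
position: [0.4697, 0.2782, 0.0396]
tool_rot: [-0.003, 1.0, -0.001, -0.002]
ft_force: [0.2, -0.4, 0.4]
grip_width: 0.0312
```

```bash
python3 -m jog '[{"grip":255,"travel":[0,0,-0.5],"twist":0},{"grip":255,"travel":[0,0,-0.1],"twist":0},{"grip":255,"travel":[0,0,0],"twist":0},{"grip":120,"travel":[0,0,0],"twist":0},{"grip":120,"travel":[0,0,0],"twist":0},{"grip":120,"travel":[0,0,0],"twist":0},{"grip":120,"travel":[0,0,0],"twist":0}]'
python3 -m jog '[{"grip":120,"travel":[0,0,2],"twist":0},{"grip":120,"travel":[0,0,3],"twist":0},{"grip":120,"travel":[0,0,4],"twist":0},{"grip":120,"travel":[-1,0,4],"twist":0},{"grip":120,"travel":[-1,0,4],"twist":0},{"grip":120,"travel":[0,0,4],"twist":0},{"grip":120,"travel":[0,0,0],"twist":0},{"grip":120,"travel":[0,0,0],"twist":0}]'
python3 - <<'E'
from h import *
im=snap('wrist','w3');o=get_obs();print(o['position'])
cv2.imwrite('pics/w3c.png',cv2.resize(im[20:320,150:550,::-1],(800,600)))
E
```

```text
time: 7.4
position: [0.4712, 0.279, 0.0347]
tool_rot: [-0.003, 1.0, 0.0, 0.0]
ft_force: [0.4, -0.2, 0.2]
grip_width: 0.0454
time: 8.2
position: [0.4514, 0.2791, 0.2456]
tool_rot: [-0.003, 1.0, 0.0, 0.001]
ft_force: [-0.1, -0.6, -0.5]
grip_width: 0.0461
[0.45057574 0.27872214 0.24425193]
```

View pics/w3c.png

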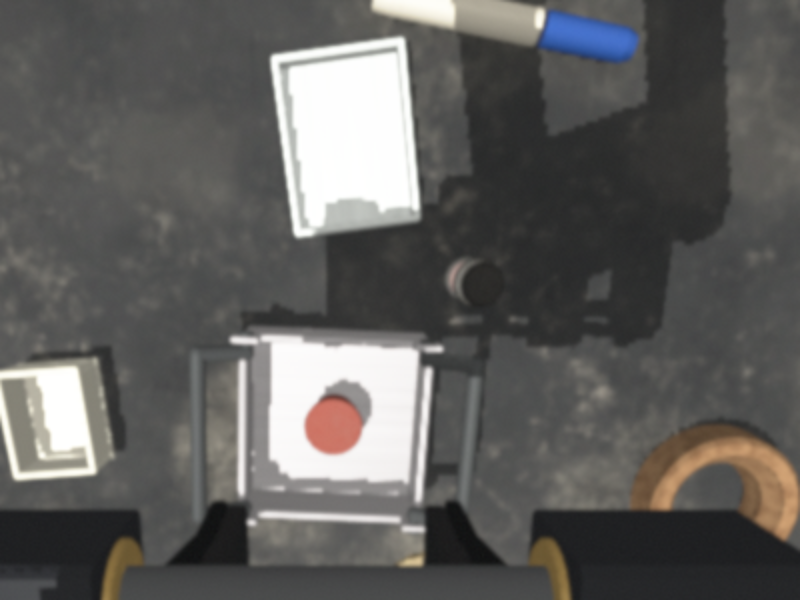

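```bash
python3 -m jog '[{"grip":255,"travel":[0.6,3,0],"twist":0},{"grip":255,"travel":[0.6,4,-1],"twist":0},{"grip":255,"travel":[0.7,2.8,-3],"twist":0},{"grip":255,"travel":[0,0,-3],"twist":0},{"grip":255,"travel":[0,0,-3],"twist":0},{"grip":255,"travel":[0,0,-3],"twist":0},{"grip":255,"travel":[0,0,-3],"twist":0},{"grip":255,"travel":[0,0,-1.2],"twist":0}]' 10
python3 - <<'E'
from h import *
f=lambda L:np.array(L)/2+[150,20]
o=get_obs();p=np.array([.4506,.2787,.2443]);T=np.eye(4);T[:3,:3]=Rn.from_quat([-.003,1,0,.0005]).as_matrix();T[:3,3]=p
c=get_calibration('wrist');W=np.linalg.inv(T@np.array(c['T_tool_cam']));K=cal('wrist')[0]
import h;h.cal=lambda n:(K,W[:3,:3],W[:3,3])
on=lambda L,z:h.onplane('wrist',f(L),z)
print('tote',sz(on([(233,340),(440,348),(425,528),(252,520)],.054)))
print('vial',on([(485,283)],.048),'bung',on([(334,425)],.031))
print('large',sz(on([(272,55),(405,38),(419,220),(297,236)],.018)))
print('small',on([(0,371),(79,361),(97,471),(14,479)],.032))
print('bails',on([(197,352),(199,500)],.064),on([(477,362),(466,500)],.064))
E
```

```text
time: 9.05
position: [0.467, 0.3751, 0.0676]
tool_rot: [-0.003, 1.0, -0.002, -0.004]
ft_force: [-0.0, 0.3, 0.8]
grip_width: 0.0007
tote (array([0.4686, 0.2801]), array([0.1025, 0.096 , 0.0922, 0.0955]), 1.0)
vial [[0.39113524 0.35211912 0.048     ]] bung [[0.46783151 0.27820319 0.031     ]]
large (array([0.3219, 0.2847]), array([0.0658, 0.0854, 0.0645, 0.0861]), 7.3)
small [[0.43893913 0.09988072 0.032     ]
 [0.43333052 0.14253475 0.032     ]
 [0.49468831 0.14670643 0.032     ]
 [0.49964605 0.10003496 0.032     ]]
bails [[0.42373646 0.21208647 0.064     ]
 [0.4994844  0.20943296 0.064     ]] [[0.42778441 0.34716019 0.064     ]
 [0.49867794 0.34590055 0.064     ]]
```

```bash
python3 -m jog '[{"grip":255,"travel":[0.2,0,0.1],"twist":0},{"grip":255,"travel":[0,-1,0],"twist":0},{"grip":255,"travel":[0,-1,0],"twist":0},{"grip":255,"travel":[0,-1,0],"twist":0},{"grip":255,"travel":[0,-1,0],"twist":0},{"grip":255,"travel":[0,-1,0],"twist":0},{"grip":255,"travel":[0,-0.7,0],"twist":0},{"grip":255,"travel":[0,0,0],"twist":0}]'
python3 -m jog '[{"grip":255,"travel":[0,0,1.3],"twist":0},{"grip":255,"travel":[0,0,1.5],"twist":0},{"grip":255,"travel":[0,-0.7,1],"twist":0},{"grip":255,"travel":[0,-0.8,0],"twist":0},{"grip":255,"travel":[0,0,0],"twist":0},{"grip":255,"travel":[0,0,-1],"twist":0},{"grip":255,"travel":[0,0,-1],"twist":0},{"grip":255,"travel":[0,0,0],"twist":0}]'
```

```text
time: 9.85
position: [0.4722, 0.3184, 0.0742]
tool_rot: [-0.002, 1.0, -0.0, -0.0]
ft_force: [0.4, 0.3, 0.2]
grip_width: 0.0004
time: 10.65
position: [0.4708, 0.3043, 0.0893]
tool_rot: [-0.003, 1.0, -0.001, -0.002]
ft_force: [-1.0, -0.3, -0.4]
grip_width: 0.0006
```

```bash
python3 -m jog '[{"grip":255,"travel":[0,-0.2,-0.5],"twist":0},{"grip":255,"travel":[0,0,-0.5],"twist":0},{"grip":255,"travel":[0,0,-0.3],"twist":0},{"grip":255,"travel":[0,0,-0.2],"twist":0},{"grip":255,"travel":[0,0,0],"twist":0},{"grip":255,"travel":[0,0,0],"twist":0}]'
```

```text
time: 11.25
position: [0.4722, 0.3031, 0.0766]
tool_rot: [-0.003, 1.0, 0.0, 0.0]
ft_force: [-0.2, 0.2, 0.2]
grip_width: 0.0009
```

```bash
python3 -m jog '[{"grip":255,"travel":[0,0,-0.2],"twist":0},{"grip":255,"travel":[0,0,-0.1],"twist":0},{"grip":255,"travel":[0,0,0],"twist":0},{"grip":255,"travel":[0,0,0],"twist":0}]'
python3 -m jog '[{"grip":255,"travel":[0,0,-0.1],"twist":0},{"grip":255,"travel":[0,0,0],"twist":0}]'
```

```text
time: 11.65
position: [0.4724, 0.3031, 0.0741]
tool_rot: [-0.003, 1.0, 0.0, 0.0]
ft_force: [-1.2, -0.1, 4.8]
grip_width: 0.0006
time: 11.85
position: [0.4725, 0.3031, 0.0739]
tool_rot: [-0.003, 1.0, 0.0, 0.001]
ft_force: [-1.6, -0.5, 10.1]
grip_width: 0.0004
```

```bash
python3 -m jog '[{"grip":255,"travel":[0,0,2],"twist":0},{"grip":255,"travel":[0,-2,2.5],"twist":0},{"grip":255,"travel":[0,-4,0],"twist":0},{"grip":255,"travel":[0,-4,0],"twist":0},{"grip":255,"travel":[0,-2.4,0],"twist":0},{"grip":255,"travel":[0,0,-2.5],"twist":0},{"grip":255,"travel":[0,0,-2],"twist":0},{"grip":255,"travel":[0,0,0],"twist":0}]'
python3 -m jog '[{"grip":255,"travel":[0,0,0],"twist":0},{"grip":255,"travel":[0,1,0],"twist":0},{"grip":255,"travel":[0,1,0],"twist":0},{"grip":255,"travel":[0,1,0],"twist":0},{"grip":255,"travel":[0,1,0],"twist":0},{"grip":255,"travel":[0,1,0],"twist":0},{"grip":255,"travel":[0,0.8,0],"twist":0},{"grip":255,"travel":[0,0,0],"twist":0}]'
python3 -m jog '[{"grip":255,"travel":[0,0,1.3],"twist":0},{"grip":255,"travel":[0,0,1.5],"twist":0},{"grip":255,"travel":[0,0.7,1],"twist":0},{"grip":255,"travel":[0,0.8,0],"twist":0},{"grip":255,"travel":[0,0,0],"twist":0},{"grip":255,"travel":[0,0,-1.2],"twist":0},{"grip":255,"travel":[0,0,-1.2],"twist":0},{"grip":255,"travel":[0,0,0],"twist":0}]'
```

```text
time: 12.65
position: [0.4705, 0.1783, 0.0705]
tool_rot: [-0.003, 1.0, -0.0, -0.003]
ft_force: [-0.3, 0.1, -0.1]
grip_width: 0.0004
time: 13.45
position: [0.4722, 0.2387, 0.0729]
tool_rot: [-0.004, 1.0, 0.0, 0.001]
ft_force: [0.1, 0.6, -0.4]
grip_width: 0.0006
time: 14.25
position: [0.4706, 0.2513, 0.0841]
tool_rot: [-0.003, 1.0, -0.001, -0.002]
ft_force: [0.0, -0.5, 0.3]
grip_width: 0.0002
```

```bash
python3 -m jog '[{"grip":255,"travel":[0,0.3,-0.5],"twist":0},{"grip":255,"travel":[0,0,-0.3],"twist":0},{"grip":255,"travel":[0,0,-0.2],"twist":0},{"grip":255,"travel":[0,0,-0.1],"twist":0},{"grip":255,"travel":[0,0,0],"twist":0},{"grip":255,"travel":[0,0,0],"twist":0}]'
python3 -m jog '[{"grip":255,"travel":[0,0,-0.1],"twist":0},{"grip":255,"travel":[0,0,0],"twist":0}]'
```

```text
time: 14.85
position: [0.4722, 0.2548, 0.0757]
tool_rot: [-0.003, 1.0, -0.0, 0.0]
ft_force: [0.5, -0.7, -0.0]
grip_width: 0.0003
time: 15.05
position: [0.4723, 0.255, 0.0747]
tool_rot: [-0.003, 1.0, 0.0, 0.0]
ft_force: [0.2, -0.8, -0.2]
grip_width: 0.0007
```

```bash
python3 -m jog '[{"grip":255,"travel":[0,0,-0.2],"twist":0},{"grip":255,"travel":[0,0,0],"twist":0},{"grip":255,"travel":[0,0,0],"twist":0}]'
```

```text
time: 15.35
position: [0.4724, 0.255, 0.074]
tool_rot: [-0.003, 1.0, 0.0, 0.001]
ft_force: [-1.4, -0.6, 11.8]
grip_width: 0.0008
```

```bash
python3 -m jog '[{"grip":255,"travel":[0,0,2],"twist":0},{"grip":0,"travel":[0,0.5,3],"twist":0},{"grip":0,"travel":[-1,0.5,4],"twist":0},{"grip":0,"travel":[-1,0.5,4],"twist":0},{"grip":0,"travel":[-1,0.5,3],"twist":0},{"grip":0,"travel":[-0.6,1,2],"twist":0},{"grip":0,"travel":[0,0,0],"twist":0},{"grip":0,"travel":[0,0,0],"twist":0}]'
python3 - <<'E'
from h import *
im=snap('wrist','w4');o=get_obs();print(o['position'])
cv2.imwrite('pics/w4c.png',cv2.resize(im[20:320,150:550,::-1],(800,600)))
E
```

```text
time: 16.15
position: [0.4359, 0.2848, 0.2524]
tool_rot: [-0.004, 1.0, -0.0, 0.0]
ft_force: [0.4, 0.2, -0.1]
grip_width: 0.0487
[0.43565369 0.28440859 0.25152748]
```

View pics/w4c.png

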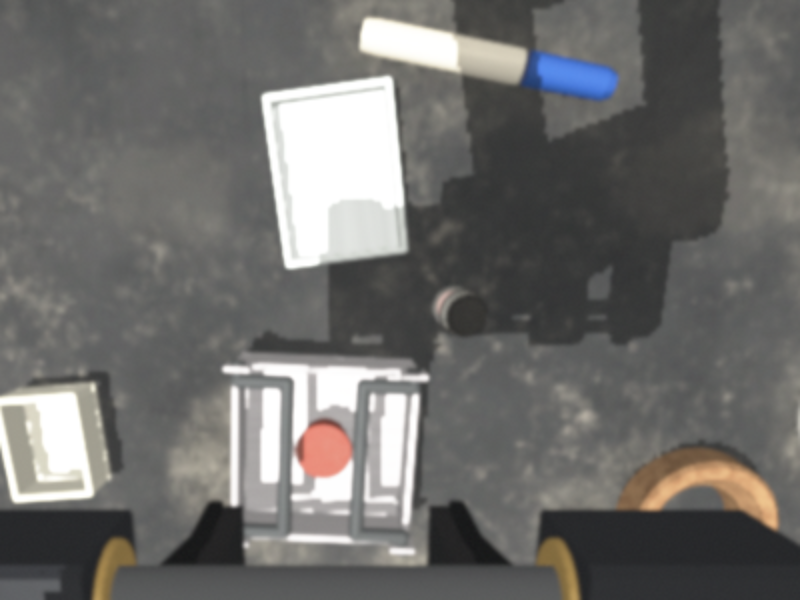

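```bash
python3 - <<'E'
from h import *
f=lambda L:np.array(L)/2+[150,20]
on=lambda L,z:onplane('wrist',f(L),z)
print('bars',on([(287,382),(283,534),(362,384),(356,536)],.05))
print('tote lugs',sz(on([(222,369),(428,377),(414,550),(245,545)],.054)))
print('large',sz(on([(263,95),(392,77),(407,252),(288,268)],.018)),'vial',on([(467,313)],.048))
print('small',sz(on([(0,397),(80,389),(96,497),(14,503)],.032)))
E
python3 -m jog '[{"grip":0,"travel":[-3.5,0,-2],"twist":2},{"grip":0,"travel":[-3.5,0,-3],"twist":3},{"grip":0,"travel":[-3,0,-3],"twist":2},{"grip":0,"travel":[-1.4,0,-3],"twist":0},{"grip":0,"travel":[0,0,-3],"twist":0},{"grip":0,"travel":[0,0,-2],"twist":0},{"grip":0,"travel":[0,0,0],"twist":0}]'
```

```text
bars [[0.42657233 0.25918162 0.05      ]
 [0.51163634 0.25591253 0.05      ]
 [0.42736925 0.29815285 0.05      ]
 [0.51255025 0.29626268 0.05      ]]
tote lugs (array([0.4694, 0.2804]), array([0.1054, 0.0962, 0.0928, 0.0976]), 1.6)
large (array([0.3225, 0.2848]), array([0.0662, 0.086 , 0.065 , 0.0863]), 7.4) vial [[0.39080695 0.35100401 0.048     ]]
small (array([0.4681, 0.123 ]), array([0.0447, 0.0629, 0.0476, 0.062 ]), 1.7)
time: 16.9
position: [0.32, 0.2833, 0.0894]
tool_rot: [-0.064, 0.998, -0.002, -0.004]
ft_force: [-0.9, 0.1, 0.2]
grip_width: 0.0871
```

```bash
python3 -m jog '[{"grip":0,"travel":[0,0.1,-2],"twist":0},{"grip":0,"travel":[0,0,-2],"twist":0},{"grip":0,"travel":[0,0,-1.5],"twist":0},{"grip":0,"travel":[0,0,-0.5],"twist":0},{"grip":0,"travel":[0,0,0],"twist":0},{"grip":0,"travel":[0,0,0],"twist":0}]'
```

```text
time: 17.5
position: [0.3225, 0.2859, 0.033]
tool_rot: [-0.064, 0.998, 0.0, 0.0]
ft_force: [0.2, 0.5, 0.3]
grip_width: 0.0869
```

```bash
python3 -m jog '[{"grip":0,"travel":[0,0,-0.7],"twist":0},{"grip":0,"travel":[0,0,0],"twist":0},{"grip":255,"travel":[0,0,0],"twist":0},{"grip":255,"travel":[0,0,0],"twist":0},{"grip":255,"travel":[0,0,0],"twist":0},{"grip":255,"travel":[0,0,0],"twist":0},{"grip":255,"travel":[0,0,0],"twist":0},{"grip":255,"travel":[0,0,0],"twist":0}]' 20
python3 -m jog '[{"grip":255,"travel":[0,0,1],"twist":0},{"grip":255,"travel":[0,0,3],"twist":0},{"grip":255,"travel":[0,0,3],"twist":0},{"grip":255,"travel":[0,0,3],"twist":0},{"grip":255,"travel":[0,0,2],"twist":0},{"grip":255,"travel":[0,0,0],"twist":0}]'
```

```text
time: 18.3
position: [0.3221, 0.2859, 0.0257]
tool_rot: [-0.064, 0.998, -0.0, 0.0]
ft_force: [0.4, -0.6, 3.0]
grip_width: 0.0657
time: 18.9
position: [0.3234, 0.2867, 0.1482]
tool_rot: [-0.064, 0.998, 0.001, 0.003]
ft_force: [0.5, 0.1, -0.2]
grip_width: 0.0662
```

```bash
python3 -m jog '[{"grip":255,"travel":[2.5,-0.2,0],"twist":-1.5},{"grip":255,"travel":[3,-0.2,0],"twist":-1.5},{"grip":255,"travel":[3,-0.2,0],"twist":-1.5},{"grip":255,"travel":[3,-0.2,0],"twist":-1.5},{"grip":255,"travel":[2.5,-0.1,0],"twist":-1.5},{"grip":255,"travel":[0.7,0,-1],"twist":-1.5},{"grip":255,"travel":[0,0,-3],"twist":0},{"grip":255,"travel":[0,0,0],"twist":0}]'
python3 -m jog '[{"grip":255,"travel":[0,0,-1],"twist":0},{"grip":255,"travel":[0,0,0],"twist":0},{"grip":255,"travel":[0,0,0],"twist":0}]'
```

```text
time: 19.7
position: [0.4647, 0.2755, 0.1014]
tool_rot: [0.015, 1.0, -0.002, -0.005]
ft_force: [-1.5, -0.7, -1.1]
grip_width: 0.066
time: 20.0
position: [0.4688, 0.2771, 0.0958]
tool_rot: [0.014, 1.0, 0.0, 0.0]
ft_force: [0.2, 0.1, -1.0]
grip_width: 0.0658
```

```bash
python3 -m jog '[{"grip":255,"travel":[0.1,0,-0.7],"twist":0},{"grip":255,"travel":[0,0,-0.5],"twist":0},{"grip":255,"travel":[0,0,-0.3],"twist":0},{"grip":255,"travel":[0,0,-0.2],"twist":0},{"grip":255,"travel":[0,0,0],"twist":0},{"grip":255,"travel":[0,0,0],"twist":0}]'
python3 -m jog '[{"grip":255,"travel":[0,0,-0.1],"twist":0},{"grip":255,"travel":[0,0,0],"twist":0}]'
```

```text
time: 20.6
position: [0.4701, 0.2769, 0.0785]
tool_rot: [0.014, 1.0, -0.0, -0.0]
ft_force: [0.5, 0.2, -1.1]
grip_width: 0.066
time: 20.8
position: [0.4703, 0.277, 0.0777]
tool_rot: [0.014, 1.0, 0.0, 0.0]
ft_force: [-0.4, -0.3, -0.2]
grip_width: 0.0658
```

```bash
python3 -m jog '[{"grip":0,"travel":[0,0,0],"twist":0},{"grip":0,"travel":[0,0,0],"twist":0},{"grip":0,"travel":[0,0,0],"twist":0},{"grip":0,"travel":[0,0,0],"twist":0},{"grip":0,"travel":[0,0,1],"twist":0},{"grip":0,"travel":[0,0,3],"twist":0},{"grip":0,"travel":[0,0,3],"twist":0}]'
python3 -m jog '[{"grip":0,"travel":[-1,-0.7,4],"twist":0},{"grip":0,"travel":[-1,-1.4,3],"twist":1},{"grip":0,"travel":[-1,-1.4,2],"twist":2},{"grip":0,"travel":[0,-1.4,1],"twist":0},{"grip":0,"travel":[0,0,0],"twist":0},{"grip":0,"travel":[0,0,0],"twist":0}]'
python3 - <<'E'
from h import *
im=snap('wrist','w5');o=get_obs();print(o['position'],o['tool_rot'])
cv2.imwrite('pics/w5c.png',cv2.resize(im[20:320,130:530,::-1],(800,600)))
E
```

```text
time: 21.5
position: [0.4697, 0.2767, 0.1483]
tool_rot: [0.014, 1.0, -0.0, -0.001]
ft_force: [-0.1, -0.4, 0.6]
grip_width: 0.0868
time: 22.1
position: [0.4405, 0.2277, 0.2473]
tool_rot: [-0.011, 1.0, 0.0, 0.0]
ft_force: [-0.0, -0.0, -0.2]
grip_width: 0.087
[0.44022779 0.22792332 0.24673673] [-1.13448693e-02  9.99935461e-01  4.38353335e-05 -6.04705566e-04]
```

View pics/w5c.png

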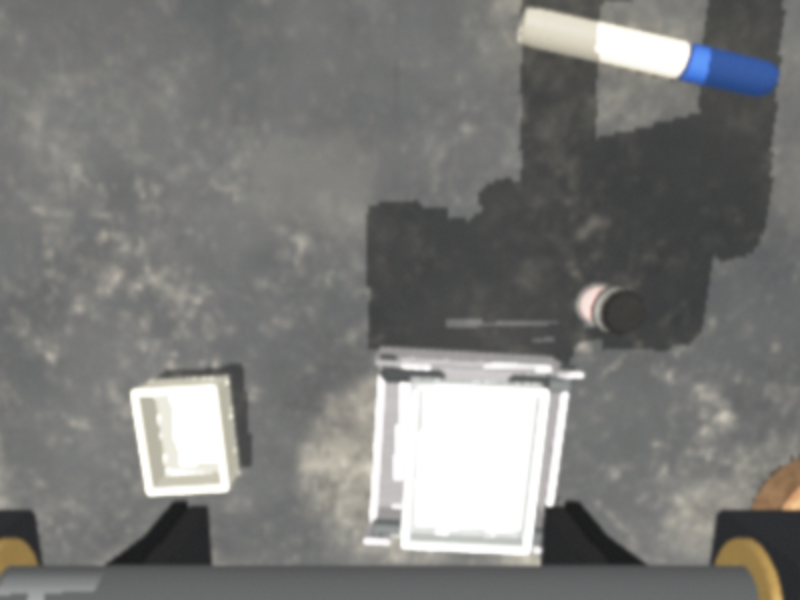

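Run:
```python
from h import *
f=lambda L:np.array(L)/2+[130,20]
on=lambda L,z:onplane('wrist',f(L),z)
print('large',sz(on([(412,378),(549,383),(532,555),(401,552)],.070)),'vial',on([(625,310)],.048))
print('small',sz(on([(131,388),(220,378),(230,492),(145,496)],.032)))
print('lugs',sz(on([(377,364),(583,376),(545,552),(365,542)],.054)))
```

```text
large (array([0.47  , 0.2777]), array([0.0661, 0.0901, 0.0678, 0.0909]), -0.9) vial [[0.39122389 0.35205261 0.048     ]]
small (array([0.4681, 0.1217]), array([0.0488, 0.065 , 0.0482, 0.062 ]), 3.0)
lugs (array([0.4705, 0.2768]), array([0.1042, 0.0973, 0.0978, 0.0969]), -4.4)
```

Run:
```python
from h import *
P=[]
for n in ('top','side'):
    K,R,t=cal(n);P.append(K@np.c_[R,t])
X=cv2.triangulatePoints(P[0],P[1],np.array([[341,280],[342,183]],float).T,np.array([[366,188],[279,191]],float).T);print((X[:3]/X[3]).T.round(3))
print(onplane('side',[(281,234),(363,237)],0.))
```

```text
[[ 0.286 -0.008  0.197]
 [ 0.548 -0.007  0.196]]
[[ 0.54466377 -0.06172304  0.        ]
 [ 0.28643826 -0.03663279  0.        ]]
```

```bash
python3 -m jog '[{"grip":0,"travel":[0.5,-2,-1],"twist":1},{"grip":0,"travel":[0.6,-2.5,-2],"twist":0},{"grip":0,"travel":[0.6,-2.5,-3],"twist":0},{"grip":0,"travel":[0.6,-2.5,-3],"twist":0},{"grip":0,"travel":[0.5,-1.1,-3],"twist":0},{"grip":0,"travel":[0,0,-2],"twist":0},{"grip":0,"travel":[0,0,0],"twist":0},{"grip":0,"travel":[0,0,0],"twist":0}]'
```

```text
time: 22.95
position: [0.4678, 0.1222, 0.1066]
tool_rot: [-0.021, 1.0, 0.0, -0.001]
ft_force: [-0.1, -0.8, 0.3]
grip_width: 0.0872
```

Down 6.6 cm and grip.

```bash
python3 -m jog '[{"grip":0,"travel":[0,0,-2],"twist":0},{"grip":0,"travel":[0,0,-2.5],"twist":0},{"grip":0,"travel":[0,0,-1.5],"twist":0},{"grip":0,"travel":[0,0,-0.6],"twist":0},{"grip":0,"travel":[0,0,0],"twist":0},{"grip":0,"travel":[0,0,0],"twist":0}]'
python3 -m jog '[{"grip":255,"travel":[0,0,0],"twist":0},{"grip":255,"travel":[0,0,0],"twist":0},{"grip":255,"travel":[0,0,0],"twist":0},{"grip":255,"travel":[0,0,0],"twist":0},{"grip":255,"travel":[0,0,0],"twist":0},{"grip":255,"travel":[0,0,0],"twist":0}]' 12
```

```text
time: 23.55
position: [0.4688, 0.1222, 0.0424]
tool_rot: [-0.021, 1.0, 0.0, 0.001]
ft_force: [-0.2, -0.1, 0.3]
grip_width: 0.0873
time: 24.15
position: [0.4681, 0.1219, 0.0416]
tool_rot: [-0.021, 1.0, -0.0, -0.0]
ft_force: [-0.0, -0.9, 0.1]
grip_width: 0.0467
```

```bash
python3 -m jog '[{"grip":255,"travel":[0,0,1],"twist":0},{"grip":255,"travel":[0,0,3],"twist":0},{"grip":255,"travel":[0,0,3],"twist":0},{"grip":255,"travel":[0,0,3],"twist":0},{"grip":255,"travel":[0,0,1],"twist":0},{"grip":255,"travel":[0,0,0],"twist":0},{"grip":255,"travel":[0,0,0],"twist":0}]'
```

```text
time: 24.85
position: [0.4675, 0.1219, 0.1511]
tool_rot: [-0.021, 1.0, -0.0, -0.001]
ft_force: [-0.6, 0.6, -0.7]
grip_width: 0.0463
```

```bash
python3 -m jog '[{"grip":255,"travel":[0,1.5,0],"twist":-1},{"grip":255,"travel":[0,3,0],"twist":-1},{"grip":255,"travel":[0.1,3,0],"twist":-1},{"grip":255,"travel":[0.1,3,0],"twist":-0.9},{"grip":255,"travel":[0,3,0],"twist":0},{"grip":255,"travel":[0,2.1,0],"twist":0},{"grip":255,"travel":[0,0,-1],"twist":0},{"grip":255,"travel":[0,0,-1],"twist":0}]'
python3 -m jog '[{"grip":255,"travel":[0,0,0],"twist":0},{"grip":255,"travel":[0,0,0],"twist":0}]'
```

```text
time: 25.65
position: [0.469, 0.2777, 0.1295]
tool_rot: [0.013, 1.0, -0.001, -0.001]
ft_force: [0.4, -0.5, -1.2]
grip_width: 0.0459
time: 25.85
position: [0.4695, 0.2767, 0.1304]
tool_rot: [0.014, 1.0, -0.001, -0.001]
ft_force: [0.3, -0.5, -0.3]
grip_width: 0.0459
```

```bash
python3 -m jog '[{"grip":255,"travel":[0,0.1,-1],"twist":0},{"grip":255,"travel":[0,0,-1],"twist":0},{"grip":255,"travel":[0,0,-0.7],"twist":0},{"grip":255,"travel":[0,0,-0.4],"twist":0},{"grip":255,"travel":[0,0,-0.1],"twist":0},{"grip":255,"travel":[0,0,0],"twist":0},{"grip":255,"travel":[0,0,0],"twist":0}]'
```

```text
time: 26.55
position: [0.4704, 0.2791, 0.0998]
tool_rot: [0.013, 1.0, 0.0, 0.0]
ft_force: [-0.1, -0.5, -0.3]
grip_width: 0.0462
```

```bash
python3 -m jog '[{"grip":255,"travel":[0,-0.1,-0.2],"twist":0},{"grip":255,"travel":[0,0,-0.1],"twist":0},{"grip":255,"travel":[0,0,0],"twist":0},{"grip":255,"travel":[0,0,0],"twist":0}]'
```

```text
time: 26.95
position: [0.4702, 0.2779, 0.0966]
tool_rot: [0.013, 1.0, 0.0, 0.0]
ft_force: [1.6, -0.0, -0.7]
grip_width: 0.0461
```

```bash
python3 -m jog '[{"grip":0,"travel":[0,0,0],"twist":0},{"grip":0,"travel":[0,0,0],"twist":0},{"grip":0,"travel":[0,0,0],"twist":0},{"grip":0,"travel":[0,0,0],"twist":0},{"grip":0,"travel":[0,0,1],"twist":0},{"grip":0,"travel":[0,0,3],"twist":0},{"grip":0,"travel":[0,0,4],"twist":0}]'
python3 -m jog '[{"grip":0,"travel":[-1,0,4],"twist":0},{"grip":0,"travel":[-1,0.5,3],"twist":0},{"grip":0,"travel":[-1,0.5,2],"twist":0},{"grip":0,"travel":[0,0,0],"twist":0},{"grip":0,"travel":[0,0,0],"twist":0}]'
python3 - <<'E'
from h import *
im=snap('wrist','w6');o=get_obs();print(o['position'],o['tool_rot'])
cv2.imwrite('pics/w6c.png',cv2.resize(im[20:320,150:550,::-1],(800,600)))
E
```

```text
time: 27.65
position: [0.4689, 0.2774, 0.1764]
tool_rot: [0.013, 1.0, -0.001, -0.002]
ft_force: [-0.2, 0.6, -0.4]
grip_width: 0.0857
time: 28.15
position: [0.4401, 0.2879, 0.267]
tool_rot: [0.013, 1.0, 0.0, 0.001]
ft_force: [-0.3, -0.5, -0.4]
grip_width: 0.0872
[0.43987383 0.28759299 0.26606685] [ 1.33227361e-02  9.99911163e-01 -2.83437378e-04 -2.99886472e-04]
```

View pics/w6c.png

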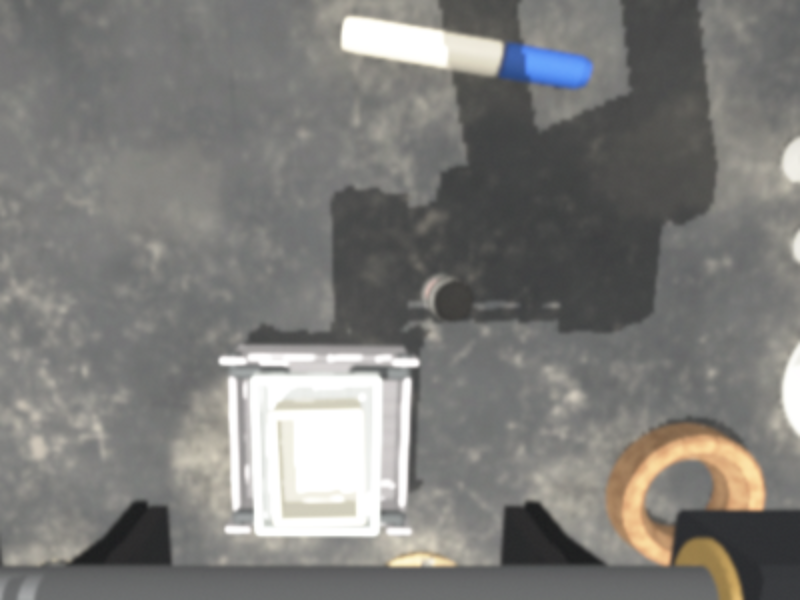

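Run:
```python
from h import *
f=lambda L:np.array(L)/2+[150,20]
on=lambda L,z:onplane('wrist',f(L),z)
print('large',sz(on([(250,375),(383,372),(380,533),(255,533)],.070)),'vial',on([(455,300)],.048))
print('small',sz(on([(270,407),(367,401),(370,520),(278,524)],.087)))
# vial: expected side outline check from base
print((proj('wrist',[[.391,.352,0],[.391,.352,.048]])-[150,20])*2)
# expected small tray rim if flat and centred
a=np.radians(-1.5);Rz=np.array([[np.cos(a),-np.sin(a)],[np.sin(a),np.cos(a)]])
c=np.array([[-.03,-.023],[-.03,.023],[.03,.023],[.03,-.023]])@Rz.T+[.4705,.2777]
print((proj('wrist',np.c_[c,np.full(4,.087)])-[150,20])*2)
```

```text
large (array([0.4689, 0.2772]), array([0.0678, 0.0883, 0.0679, 0.0867]), -1.6) vial [[0.39173471 0.35201046 0.048     ]]
small (array([0.4684, 0.2798]), array([0.0476, 0.0624, 0.0473, 0.0616]), 0.7)
[[441.12791186 293.87414366]
 [455.0079417  298.57971093]]
[[269.87956429 410.21258971]
 [363.61187745 410.17027505]
 [362.39452242 524.11332517]
 [272.93682705 524.13818463]]
```

```bash
python3 -m jog '[{"grip":0,"travel":[-1.2,1.6,-1],"twist":0},{"grip":0,"travel":[-1.2,1.7,-2],"twist":0},{"grip":0,"travel":[-1.2,1.6,-3],"twist":0},{"grip":0,"travel":[-1.2,1.6,-3],"twist":0},{"grip":0,"travel":[0,0,-3],"twist":0},{"grip":0,"travel":[0,0,-3],"twist":0},{"grip":0,"travel":[0,0,0],"twist":0},{"grip":0,"travel":[0,0,0],"twist":0}]'
```

```text
time: 29.0
position: [0.3918, 0.3523, 0.1154]
tool_rot: [0.014, 1.0, -0.001, -0.001]
ft_force: [0.5, 0.1, 1.0]
grip_width: 0.0867
```

```bash
python3 -m jog '[{"grip":0,"travel":[0,0,-2],"twist":0},{"grip":0,"travel":[0,0,-2],"twist":0},{"grip":0,"travel":[0,0,-1.4],"twist":0},{"grip":0,"travel":[0,0,-0.7],"twist":0},{"grip":0,"travel":[0,0,0],"twist":0},{"grip":60,"travel":[0,0,0],"twist":0},{"grip":120,"travel":[0,0,0],"twist":0},{"grip":150,"travel":[0,0,0],"twist":0}]' 10
python3 -m jog '[{"grip":170,"travel":[0,0,0],"twist":0},{"grip":190,"travel":[0,0,0],"twist":0},{"grip":255,"travel":[0,0,0],"twist":0},{"grip":255,"travel":[0,0,0],"twist":0},{"grip":255,"travel":[0,0,0],"twist":0}]'
```

```text
time: 29.8
position: [0.3926, 0.3532, 0.0564]
tool_rot: [0.013, 1.0, 0.0, 0.001]
ft_force: [0.3, -0.2, 0.2]
grip_width: 0.0709
time: 30.3
position: [0.3921, 0.3529, 0.0555]
tool_rot: [0.013, 1.0, -0.0, -0.0]
ft_force: [-0.6, 0.4, 0.4]
grip_width: 0.0309
```

```bash
python3 -m jog '[{"grip":255,"travel":[0,0,0.5],"twist":0},{"grip":255,"travel":[0,0,2],"twist":0},{"grip":255,"travel":[0,0,3],"twist":0},{"grip":255,"travel":[0,0,3],"twist":0},{"grip":255,"travel":[0,0,3],"twist":0},{"grip":255,"travel":[0,0,0],"twist":0},{"grip":255,"travel":[0,0,0],"twist":0}]'
python3 - <<'E'
from h import *
im=snap('side','s7');o=get_obs();print(o['position'],o['tool_rot'])
cv2.imwrite('pics/s7c.png',cv2.resize(im[180:360,240:480,::-1],(800,600),interpolation=cv2.INTER_CUBIC))
E
```

```text
time: 31.0
position: [0.3922, 0.353, 0.1713]
tool_rot: [0.013, 1.0, 0.0, 0.001]
ft_force: [0.1, 0.4, -0.9]
grip_width: 0.0221
[0.39165069 0.35263984 0.17035398] [ 1.33620942e-02  9.99910662e-01 -1.95002487e-04 -2.92221463e-04]
```

View pics/s7c.png

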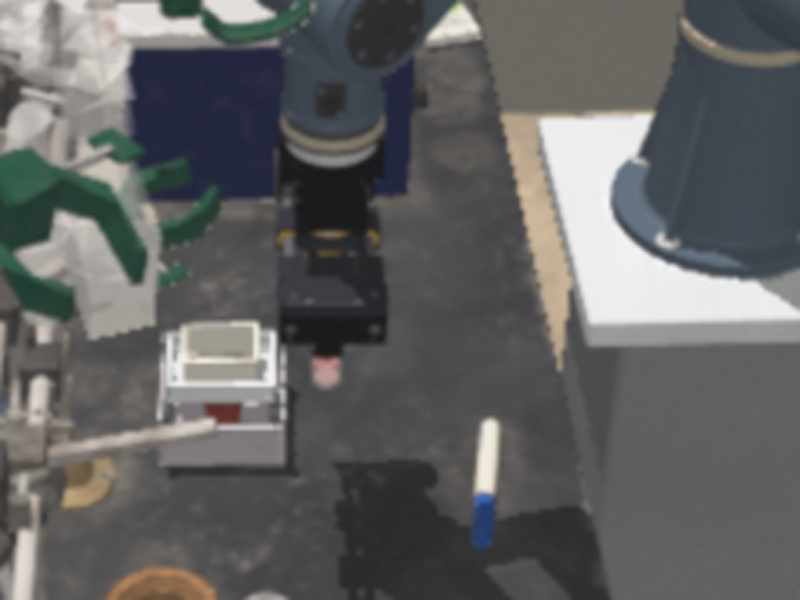

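Run:
```python
from h import *
K,R,t=cal('side');c=-R.T@t
for uv in [(338.1,296.4),(338.1,285)]:
    d=R.T@np.linalg.inv(K)@[*uv,1]
    for y in (.3526,.3646): print(uv,y,c+d*((y-c[1])/d[1]))
for b in (.055,.058,.061,.066): print(b,proj('side',[[.392,.3646,.1703-b],[.392,.3526,.1703-b]]))
# fine image of vial
im=cv2.imread('pics/s7.png');cv2.imwrite('pics/s7v.png',cv2.resize(im[265:310,315:365],(800,720)[0:2] if 0 else (660,594),interpolation=cv2.INTER_NEAREST))
```

```text
(338.1, 296.4) 0.3526 [0.38962785 0.3526     0.10004495]
(338.1, 296.4) 0.3646 [0.39052619 0.3646     0.11073647]
(338.1, 285) 0.3526 [0.39030353 0.3526     0.13803417]
(338.1, 285) 0.3646 [0.39119495 0.3646     0.14833623]
0.055 [[337.54502474 295.04626869]
 [337.26803541 291.88027083]]
0.058 [[337.52442101 295.94537059]
 [337.24787536 292.77737409]]
0.061 [[337.50386443 296.84241514]
 [337.22776116 293.67243735]]
0.066 [[337.4697078  298.3329366 ]
 [337.19433895 295.15969494]]
```

View pics/s7v.png

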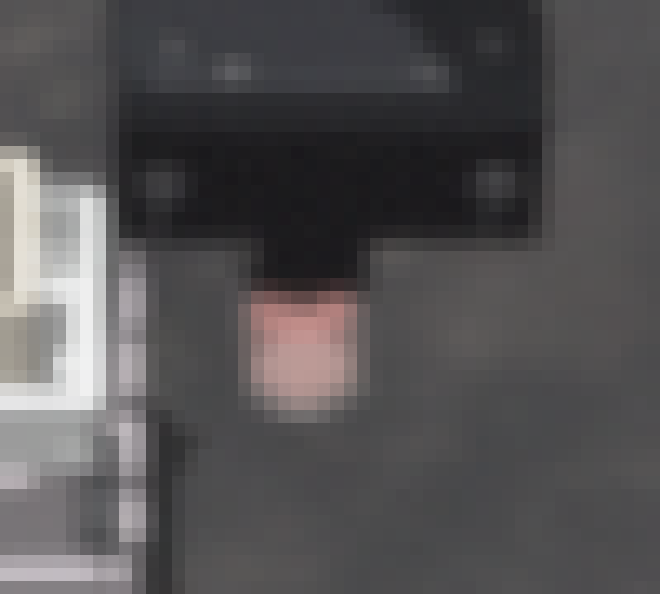

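```bash
python3 -m jog '[{"grip":255,"travel":[0.7,-0.7,0.5],"twist":0},{"grip":255,"travel":[1.5,-1.4,0],"twist":0},{"grip":255,"travel":[1.5,-1.5,0],"twist":0},{"grip":255,"travel":[1.5,-1.5,0],"twist":0},{"grip":255,"travel":[1.5,-1.4,0],"twist":0},{"grip":255,"travel":[1,-0.9,0],"twist":0},{"grip":255,"travel":[0,0,0],"twist":0},{"grip":255,"travel":[0,0,0],"twist":0}]'
python3 -m jog '[{"grip":255,"travel":[0,0,-1],"twist":0},{"grip":255,"travel":[0,0,-1.5],"twist":0},{"grip":255,"travel":[0,0,-1.2],"twist":0},{"grip":255,"travel":[0,0,-0.7],"twist":0},{"grip":255,"travel":[0,0,0],"twist":0},{"grip":255,"travel":[0,0,0],"twist":0},{"grip":255,"travel":[0,0,0],"twist":0}]'
```

```text
time: 31.85
position: [0.4686, 0.2787, 0.175]
tool_rot: [0.014, 1.0, -0.0, -0.001]
ft_force: [1.2, -0.3, -0.8]
grip_width: 0.0218
time: 32.55
position: [0.4695, 0.2791, 0.132]
tool_rot: [0.013, 1.0, 0.0, 0.0]
ft_force: [-0.2, 0.0, 0.6]
grip_width: 0.0222
```

```bash
python3 -m jog '[{"grip":255,"travel":[0,0,-0.5],"twist":0},{"grip":255,"travel":[0,0,-0.4],"twist":0},{"grip":255,"travel":[0,0,-0.2],"twist":0},{"grip":255,"travel":[0,0,0],"twist":0},{"grip":255,"travel":[0,0,0],"twist":0}]'
python3 -m jog '[{"grip":255,"travel":[0,0,-0.2],"twist":0},{"grip":255,"travel":[0,0,0],"twist":0},{"grip":255,"travel":[0,0,0],"twist":0}]'
```

```text
time: 33.05
position: [0.4691, 0.2789, 0.1205]
tool_rot: [0.013, 1.0, -0.0, -0.0]
ft_force: [-0.9, 0.1, 0.7]
grip_width: 0.0217
time: 33.35
position: [0.4692, 0.2789, 0.1186]
tool_rot: [0.013, 1.0, -0.0, 0.0]
ft_force: [0.5, 0.1, 0.6]
grip_width: 0.0217
```

```bash
python3 -m jog '[{"grip":255,"travel":[0,0,-0.1],"twist":0},{"grip":255,"travel":[0,0,0],"twist":0},{"grip":255,"travel":[0,0,0],"twist":0}]'
python3 -m jog '[{"grip":255,"travel":[0,0,-0.1],"twist":0},{"grip":255,"travel":[0,0,0],"twist":0},{"grip":255,"travel":[0,0,0],"twist":0}]'
python3 -m jog '[{"grip":255,"travel":[0,0,-0.1],"twist":0},{"grip":255,"travel":[0,0,0],"twist":0},{"grip":255,"travel":[0,0,0],"twist":0}]'
```

```text
time: 33.65
position: [0.4696, 0.279, 0.1182]
tool_rot: [0.013, 1.0, 0.0, 0.001]
ft_force: [-1.0, -0.4, 5.8]
grip_width: 0.0221
time: 33.95
position: [0.47, 0.2791, 0.118]
tool_rot: [0.013, 1.0, 0.0, 0.001]
ft_force: [-1.3, -0.6, 10.3]
grip_width: 0.0219
time: 34.25
position: [0.4704, 0.2791, 0.1175]
tool_rot: [0.013, 1.0, 0.0, 0.002]
ft_force: [-1.1, -2.0, 12.5]
grip_width: 0.0221
```

```bash
python3 -m jog '[{"grip":255,"travel":[0,0,0.1],"twist":0},{"grip":255,"travel":[0,0,0.1],"twist":0},{"grip":255,"travel":[0,0,0],"twist":0},{"grip":150,"travel":[0,0,0],"twist":0},{"grip":100,"travel":[0,0,0],"twist":0},{"grip":0,"travel":[0,0,0],"twist":0},{"grip":0,"travel":[0,0,0],"twist":0},{"grip":0,"travel":[0,0,0],"twist":0}]'
python3 -m jog '[{"grip":0,"travel":[0,0,1],"twist":0},{"grip":0,"travel":[0,0,3],"twist":0},{"grip":0,"travel":[0,0,4],"twist":0},{"grip":0,"travel":[-1,0,4],"twist":0},{"grip":0,"travel":[-2,0,3],"twist":0},{"grip":0,"travel":[0,0,0],"twist":0},{"grip":0,"travel":[0,0,0],"twist":0}]'
python3 - <<'E'
from h import *
im=snap('wrist','w8');o=get_obs();print(o['position'],o['tool_rot'])
cv2.imwrite('pics/w8c.png',cv2.resize(im[20:320,150:550,::-1],(800,600)))
im=snap('side','s8');cv2.imwrite('pics/s8c.png',cv2.resize(im[250:340,270:390,::-1],(800,600),interpolation=cv2.INTER_CUBIC))
E
```

```text
time: 35.05
position: [0.469, 0.2789, 0.1173]
tool_rot: [0.013, 1.0, -0.0, -0.0]
ft_force: [0.1, 0.3, -0.3]
grip_width: 0.0541
time: 35.75
position: [0.4392, 0.2791, 0.2688]
tool_rot: [0.013, 1.0, 0.0, 0.001]
ft_force: [-0.4, 0.7, -0.0]
grip_width: 0.087
[0.4389784  0.27883508 0.26761093] [1.32879792e-02 9.99911691e-01 3.33257484e-06 2.01388757e-04]
```

View pics/w8c.png

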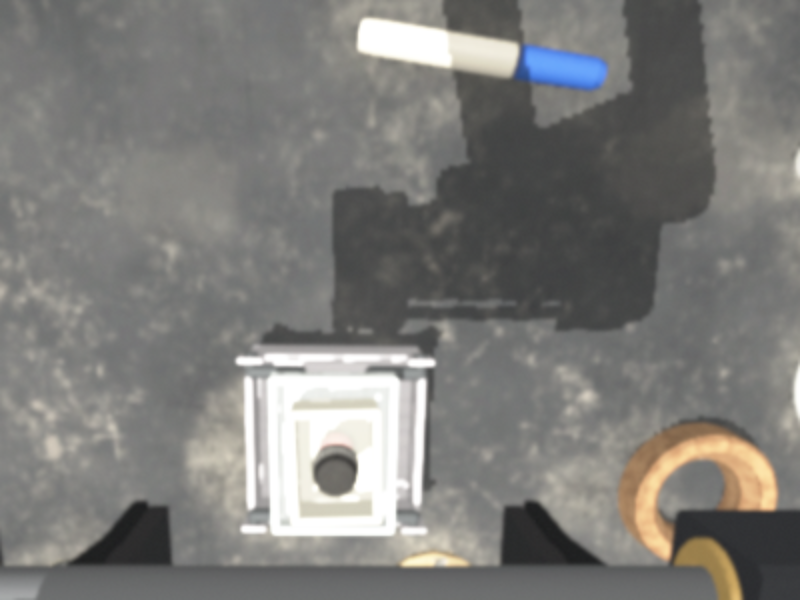

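View pics/s8c.png

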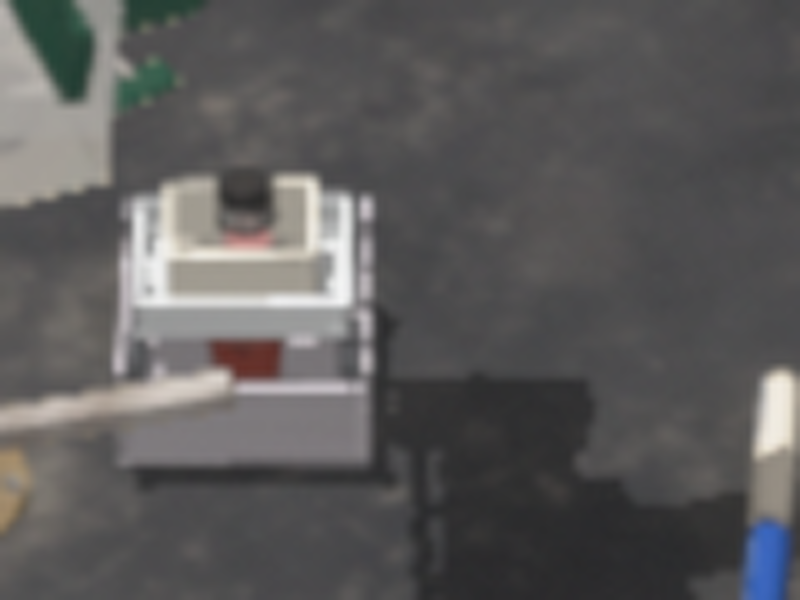

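Run:
```python
from h import *
on=lambda L,z:onplane('wrist',np.array(L)/2+[150,20],z)
print('vial',on([(335,470)],.106),'large',sz(on([(267,376),(399,375),(396,533),(272,533)],.07)),'small',sz(on([(288,402),(384,400),(383,518),(292,522)],.087)))
from rig import hand_in
print(hand_in())
```

```text
vial [[0.46463981 0.27789009 0.106     ]] large (array([0.4689, 0.2769]), array([0.0675, 0.0869, 0.0676, 0.0864]), -1.2) small (array([0.4665, 0.2787]), array([0.0471, 0.0619, 0.0469, 0.0631]), -0.8)
the job is handed in; nothing more can be done
None
```

I packed the carrier in the order asked and handed the job in at about 36 s of the 128 s allowed; `hand_in` reported no verdict.

- **Packing:** the bung stands on the carrier floor. Both bail arms were pressed to their stops at about 10–12 N. The large tray, the small tray and the vial each went on in turn and were released.
- **Last checks:** the final wrist and side pictures show the bung on the floor under the large tray, both trays nested and level, and the vial upright.

| Item | Measured offset | Turn |
|---|---|---|
| Large tray to carrier | within about 1 mm | about 0.5° from square |
| Small tray in large tray | about 3 mm | under 1° |
| Vial in small tray | about 2 mm | – |

- **Disagreements:** the tray outlines measured 1–4 mm larger than their real size, which I put down to blur. I lifted the vial before the jaws had fully closed. It ended up about 5 mm lower in the grip than planned, and I allowed for this by lowering it until the force showed contact. Pressing the vial down peaked at about 12.5 N.
- **Not checked:** I did not measure the cork ring and tape roll again at the end. The arm never went near the tape roll, and the cork ring stayed in view and looked unmoved.

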